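# Fit the control modules on the mounting rail in order of width

### The arm

A 6-joint arm with a two-finger parallel gripper is mounted at the origin on a cart in front of the work surface, level with it; the furniture and walls round the work are solid. World frame = base frame: x ahead of the robot, y to its left, z up, the work surface at z = 0. Lengths are in m, angles in rad, forces in N, time in s.
With the tool pointing down it reaches from about 0.225 to 0.725 m from the base axis. Payload 3.1 kg.
Tool frame: the origin (TCP) lies between the finger pads; the fingertips stand bot.finger_overhang ahead of it and the grasp point (between the pads) lies 8 mm behind it (bot.finger_overhang is the distance from the TCP to the fingertips, in m); z points along the fingers, y is the direction in which the jaws open and shut (so a half turn about z gives the same grasp; the last joint's range is limited). The gripper opens to 85 mm and grips with 20 to 120 N. Pads are 22 mm wide; open, the fingers measure 114 mm over their backs; the gripper's body (76 mm by 85 mm) begins 54 mm behind the grasp point. The pads swing forward as they close: fully open they stand 13 mm farther back than shut.
Start: joints at [1.052, 0.048, 0.099, 1.622, 0, 1.443], TCP at [0.2, 0.485, 0.242] pointing down, gripper open.
Joint ranges: [-2.91, 2.91], [-0.99, 1.94], [-1.21, 1.42], [-2.12, 2.29], [-1.49, 1.47], [-3.14, 3.14]. Speed limits (rad/s): [2.79, 2.79, 3.14, 3.14, 3.14, 3.14].

### API

Orientations are given as a rotation vector (axis times angle).
In Python, from station import bot, capture, get_calibration gives the robot as it stands.
- The arm moves only by the tool send_rows, never from a script. Its argument "deltas" is a list of rows, each a list of 7 numbers: the turn, a rotation vector about the tool's x, y, z in degrees, then the shift along the tool's x, y, z in m, then the opening, from 0 (shut) to 1 (fully open). In form: [[wx, wy, wz, tx, ty, tz, claw], ...]. A call has 1 to 10 rows; each row is the pose to reach, as a shift and turn from the pose measured when the call began, along the tool's axes at that moment; what a row does not reach only later rows make up. A row lasts 1/8 s, in which the tool goes at most 62.5 mm and 10.7 degrees, less where a joint would pass 70% of its speed; a pose out of reach is approached as far as the arm can. A call with a gripper value outside its range is refused whole. The fingers move at their own pace and stop on an object; "squeeze" is the grip in N (left out, the last holds). Time passes only in rows, so rows that repeat a pose let the fingers close. It gives the time, the measured TCP pose, the force and the opening at its end, in the units of the state.
- bot.get_state(): the state, without advancing time (a new reading comes with each control period).
- capture(name): name is "scene" or "top" or "wrist"; returns the picture (384x512x3 uint8, red, green, blue); there is no depth.
- get_calibration(name): a dict with "intrinsics" (3x3 intrinsics, pixels), "dist_coeffs" ([k1, k2, p1, p2, k3] as OpenCV has them; the pictures are not rectified), "rvec" (rotation vector, rad) and "tvec" (3), from world to camera coordinates, as OpenCV has them. Camera axes: x right, y down, z forward; pixel columns grow to the right and rows downward; lengths in m; the calibration is good to about 2 mm. A picture is of the moment at which its call begins: read the wrist's pose just before it. get_calibration takes no time and is no camera call; for the wrist camera it gives the pose at the moment of the call.
- bot.close_job(): hands the job in, once; it reports no verdict.
The state is a dict: "time_s": time; "q": joint angles; "joint_vel": joint speeds; "joint_efforts": joint torques, N m; "eef_pos": TCP position; "tool_rot": TCP orientation; "wrist_force": force on the tool from outside, world axes, zero at the start; "torque": the same for the moment, N m; "finger_gap": finger opening in m.
Only numpy, scipy, OpenCV 4.12 (cv2) and the standard library are available. Lean on these libraries where they do the work, as an engineer would, in place of code of your own. Each camera call takes 0.05 s, during which the arm holds its last target.

### The job

Fit the four grey modules onto the mounting rail, in order of width: the widest next to the dark end clamp, then narrower and narrower towards the green and yellow earth terminal, each set close to the one before with no more than about a centimetre of gap (the first likewise to the clamp). Their rail feet are parked open, so press each simply down over the rail until it sits level and fully home. Leave the screwdriver and the side cutters where they lie.

Things in the scene. Friction and masses are not known exactly. Their poses are not given: they have to be found in the camera images.
- power_supply_nose (a point): power supply: widest light-grey module, 72 mm (own y), a row of vent slots on its face. 90 mm long (own x, across rail), 74 high, 260 g. Nose 45 mm wide in x, rising from shoulders 32 mm above the underside: grip it there, closing along x. This point: its middle line, 55 mm above the underside. Below: channel along own y for the rail, 40 mm wide, 11 deep, mouth flared to 48. Sits either way round.
- meter_module_nose (a point): meter: light-grey module 54 mm wide (own y), dark display panel on its face. 90 mm long (own x, across rail), 74 high, 170 g. Nose 45 mm wide in x, rising from shoulders 32 mm above the underside: grip it there, closing along x. This point: its middle line, 55 mm above the underside. Below: channel along own y for the rail, 40 mm wide, 11 deep, mouth flared to 48. Sits either way round.
- breaker_nose (a point): breaker: light-grey module 36 mm wide (own y), blue toggle bar on its face. 90 mm long (own x, across rail), 74 high, 180 g. Nose 45 mm wide in x, rising from shoulders 32 mm above the underside: grip it there, closing along x. This point: its middle line, 55 mm above the underside. Below: channel along own y for the rail, 40 mm wide, 11 deep, mouth flared to 48. Sits either way round.
- timer_nose (a point): timer: narrowest light-grey module, 22.5 mm (own y), round dark dial on its face. 90 mm long (own x, across rail), 74 high, 90 g. Nose 45 mm wide in x, rising from shoulders 32 mm above the underside: grip it there, closing along x. This point: its middle line, 55 mm above the underside. Below: channel along own y for the rail, 40 mm wide, 11 deep, mouth flared to 48. Sits either way round.
- rail: fixed pale plate 130 x 350 x 3 mm on the bench with a steel mounting rail 35 mm wide, 310 long (own y); origin: middle of the rail at bench height. Rail top 18 mm above the origin; a module fully home has its underside 7 mm, its nose point 62 mm above the origin. A grey slotted duct 30 mm high runs 54 to 78 mm from the rail's centre line on the +x side.
- end_clamp: fixed dark grey end clamp near one end of the rail (which end differs): 12 mm wide along the rail, 50 mm across it, its top 42 mm above the bench; origin on the rail's centre line at bench height, x across and y along the rail as for the rail
- earth_terminal: fixed green and yellow earth terminal near the other end of the rail, 12 mm wide along the rail, 56 mm across it, its top 42 mm above the bench; origin and axes as for the end clamp. The free length of rail between clamp and terminal is 278 mm
- screwdriver_mid (a point): yellow screwdriver 164 mm long lying on the bench, this point at its middle; it stays where it is
- cutters_mid (a point): red side cutters 138 mm long lying on the bench, this point at their middle; they stay where they are
There are look-alikes about, which are no part of the job. What is shaped like the part that bears timer_nose but blue, orange or red is not meant.

How it is judged:
At the end, for the whole second after the job is handed in: On the rail, released and at rest, from the end clamp: power supply, meter, breaker, timer; each fully home (nose point 58 to 66 mm above the rail body's origin, within 8 mm of the rail's centre line, tilt under 0.08 rad); every gap from the clamp on under 12 mm (z of power_supply_nose in the frame of rail between 0.058 and 0.066 m and x of power_supply_nose in the frame of rail between -0.008 and 0.008 m and angle between each of power_supply_nose, meter_module_nose, breaker_nose, timer_nose's own z axis and vertical below 0.08 rad and linear speed of each of power_supply, meter_module, breaker, timer below 0.01 m/s and z of meter_module_nose in the frame of rail between 0.058 and 0.066 m and x of meter_module_nose in the frame of rail between -0.008 and 0.008 m and z of breaker_nose in the frame of rail between 0.058 and 0.066 m and x of breaker_nose in the frame of rail between -0.008 and 0.008 m and z of timer_nose in the frame of rail between 0.058 and 0.066 m and x of timer_nose in the frame of rail between -0.008 and 0.008 m and horizontal distance between end_clamp and power_supply_nose below 0.054 m and horizontal distance between power_supply_nose and meter_module_nose below 0.075 m and horizontal distance between meter_module_nose and breaker_nose below 0.057 m and horizontal distance between breaker_nose and timer_nose below 0.04125 m); the robot touches nothing.
It fails at once if the screwdriver is moved by more than 20 mm (distance of screwdriver_mid from where it was at the start of the episode above 0.02 m).
It fails at once if the side cutters are moved by more than 20 mm (distance of cutters_mid from where it was at the start of the episode above 0.02 m).
It also fails if it takes over 109 s, if anything falls off the work surface, if the arm or the gripper's body presses on something with over 40 N, if the wrist force passes 120 N, or if a joint passes its speed limit or range.

## Working session

There is one attempt and no reset: what is moved stays moved. The work goes in short steps, Python scripts to look and compute and a tool call to move; the robot and the scene stay as the last step left them, time stands still between calls to the robot, and variables do not carry over. Pictures are saved under pics/ and viewed, and the job is handed in when it is done.

Besides the shell and the picture viewer there is one more tool, called after "Request:" as name(argument=value, ...), one argument or row to a line, values as JSON. send_rows: Moves the arm, as the interface text tells. Its arguments: {"type":"object","properties":{"deltas":{"type":"array"},"squeeze":{"type":"number"}},"required":["deltas"]}

```bash
mkdir -p pics; ls
python3 - <<'E'
from station import bot, capture, get_calibration
import cv2
for n in ["scene","top","wrist"]:
    im=capture(n); cv2.imwrite(f"pics/{n}0.png",cv2.resize(im[:,:,::-1],(800,600),interpolation=cv2.INTER_CUBIC))
    c=get_calibration(n); print(n,c)
print(bot.get_state()); print(bot.finger_overhang)
E
```

```text
pics
scene {'intrinsics': array([[412.51644808,   0.        , 254.86158953],
       [  0.        , 412.51644808, 194.31448027],
       [  0.        ,   0.        ,   1.        ]]), 'dist_coeffs': array([-0.07113749,  0.        ,  0.        ,  0.        ,  0.        ]), 'rvec': array([ 2.24725089, -0.878262  ,  0.34304223]), 'tvec': array([-0.27780976,  0.30547106,  1.45608363])}
top {'intrinsics': array([[459.43226764,   0.        , 253.30446292],
       [  0.        , 459.43226764, 196.78288111],
       [  0.        ,   0.        ,   1.        ]]), 'dist_coeffs': array([0.04549017, 0.        , 0.        , 0.        , 0.        ]), 'rvec': array([ 2.14631481, -2.1380595 ,  0.17524584]), 'tvec': array([0.09234673, 0.49113771, 1.44215731])}
wrist {'intrinsics': array([[338.8710783 ,   0.        , 251.20478843],
       [  0.        , 338.8710783 , 187.71563042],
       [  0.        ,   0.        ,   1.        ]]), 'dist_coeffs': array([0.02232426, 0.        , 0.        , 0.        , 0.        ]), 'rvec': array([-2.39376369, -1.60315537, -0.24174186]), 'tvec': array([-0.52444086, -0.0393596 ,  0.37838978])}
{'time_s': 0.15, 'q': array([ 1.05219938e+00,  4.86049055e-02,  9.79142048e-02,  1.62200169e+00,
       -3.16636598e-06,  1.44300230e+00]), 'joint_vel': array([-0.00108422, -0.00204854,  0.00566983,  0.00041149,  0.00106466,
       -0.00124829]), 'joint_efforts': array([ 1.42778517e-03, -3.39261103e+01,  3.20423377e+01,  1.54050632e-02,
       -7.70808288e-05, -5.96122362e-06]), 'eef_pos': array([0.19976323, 0.4850008 , 0.24135159]), 'tool_rot': array([-6.09856202e-01, -3.08121849e+00,  2.82516542e-03]), 'wrist_force': array([ 0.10736681, -0.37783358,  0.10748278]), 'torque': array([-0.00071546, -0.01418625, -0.01504393]), 'finger_gap': 0.08527559119719612}
0.011
```

View pics/top0.png

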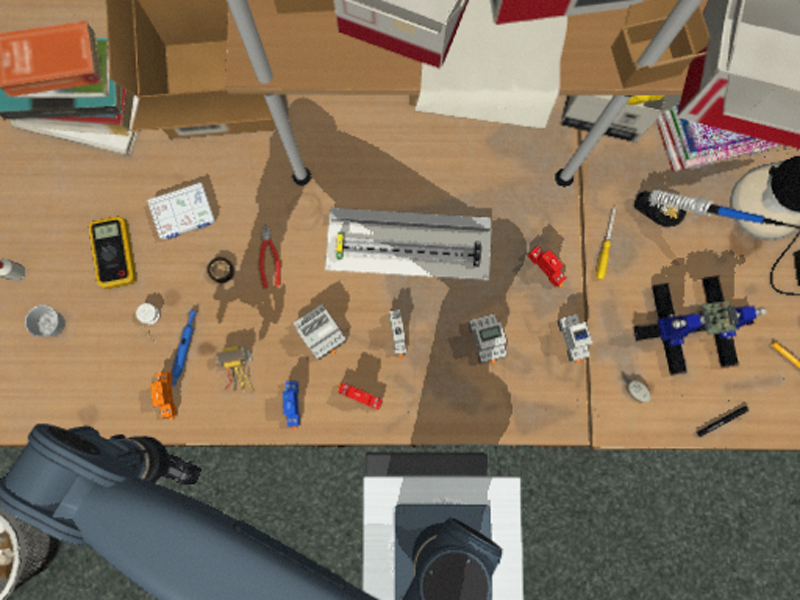

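View pics/scene0.png

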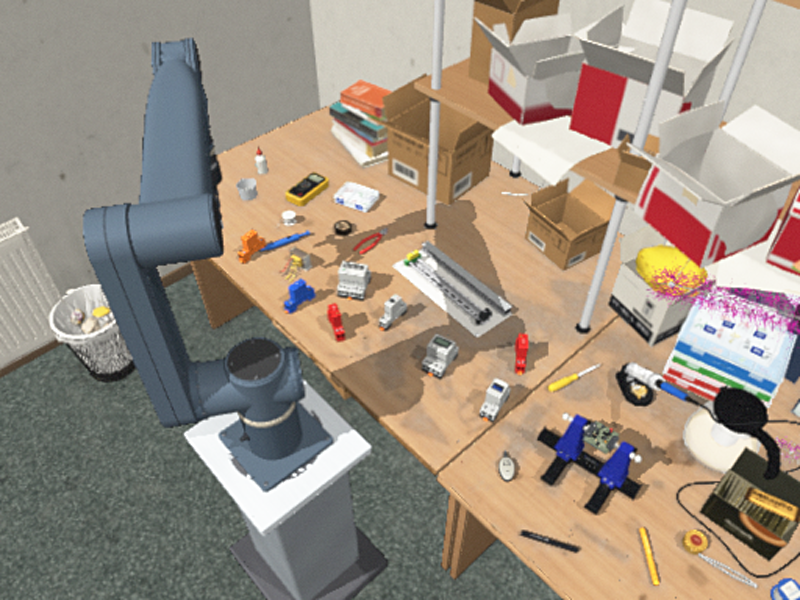

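View pics/wrist0.png

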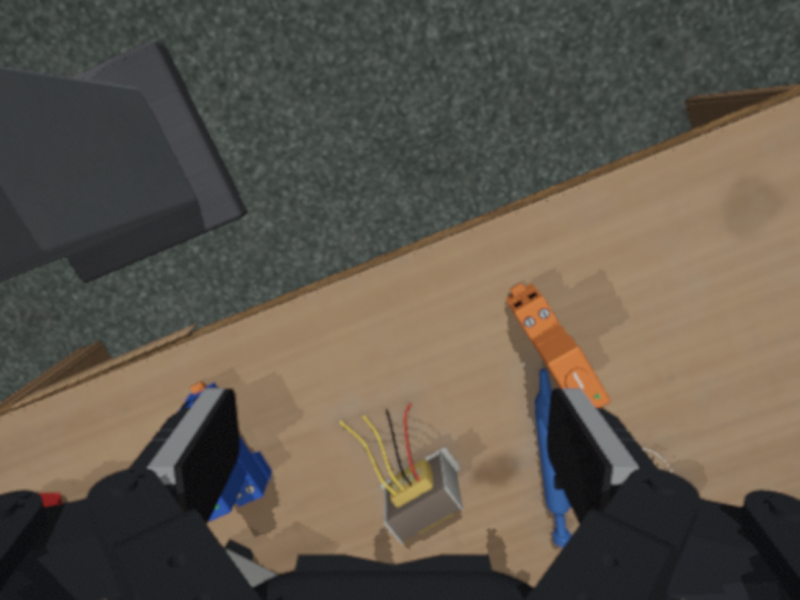

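The top view shows the rail at about (410,245), with the dark clamp on its right at (478,255) and the earth terminal on its left at (340,245). The modules are the PSU (320,330), timer (398,330), meter (489,338) and breaker (575,337). Next I'll enlarge crops of these.

```bash
cat > h.py <<'E'
import numpy as np, cv2
from station import bot, capture, get_calibration
from scipy.spatial.transform import Rotation as R
def pix2w(c,uv,z):
    K,d=c["intrinsics"],c["dist_coeffs"]
    n=cv2.undistortPoints(np.array(uv,float).reshape(-1,1,2),K,d).reshape(-1,2)
    Rm=cv2.Rodrigues(np.asarray(c["rvec"]))[0]; C=-Rm.T@np.asarray(c["tvec"])
    r=np.c_[n,np.ones(len(n))]@Rm
    s=(np.broadcast_to(z,len(n))-C[2])/r[:,2]
    return C+s[:,None]*r
def crop(im,x0,y0,w,h,s,name):
    c=cv2.resize(im[y0:y0+h,x0:x0+w,::-1],None,fx=s,fy=s,interpolation=cv2.INTER_CUBIC)
    for k in range(0,w,10):
        cv2.putText(c,str(x0+k),(k*s,8),0,.3,(0,0,255),1); cv2.line(c,(k*s,10),(k*s,14),(0,0,255),1)
    for k in range(0,h,10):
        cv2.putText(c,str(y0+k),(0,k*s+4),0,.3,(0,0,255),1); cv2.line(c,(22,k*s),(26,k*s),(0,0,255),1)
    cv2.imwrite("pics/"+name,c)
E
python3 - <<'E'
from h import *
im=capture("top"); np.save("top.npy",im)
crop(im,180,185,100,50,8,"t1.png"); crop(im,290,190,100,50,8,"t2.png"); crop(im,205,125,115,60,6,"t3.png")
E
```

```text
(no output)
```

View pics/t1.png

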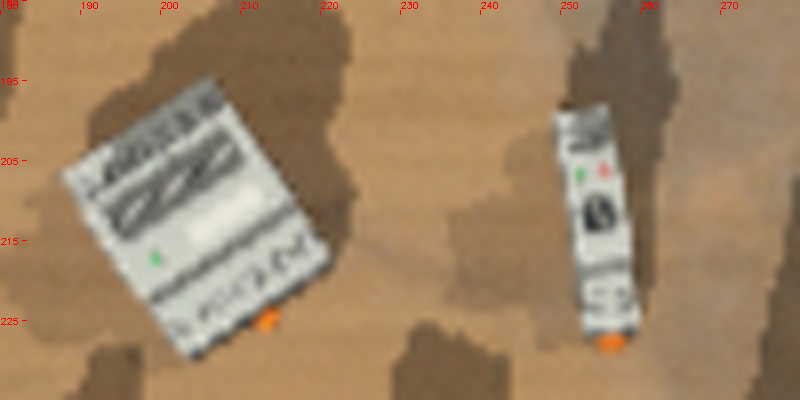

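View pics/t2.png

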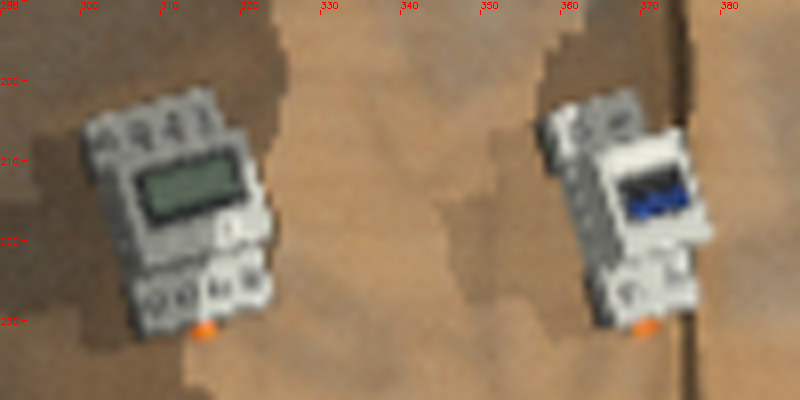

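View pics/t3.png

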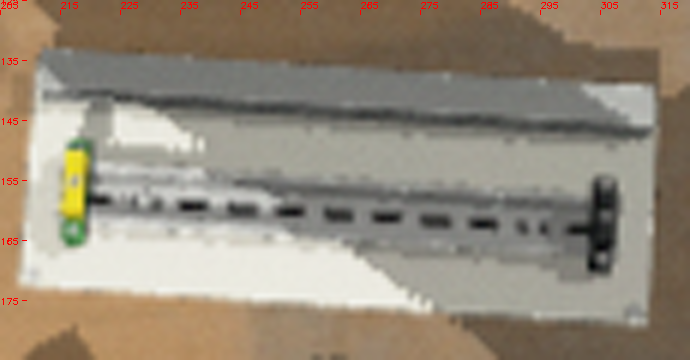

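PSU shoulder corners are about (206,194.5), (187.5,206.5), (204,229.5), (221,217.5). On the rail, the clamp centre is near (303.5,162.5) and the earth terminal near (216,158). I'll convert these to world positions and overlay wireframes to check them.

```bash
cat >> h.py <<'E'
W=dict(psu=.072,meter=.054,breaker=.036,timer=.0225)
def box(x,y,yaw,lx,ly,z0,z1):
    c,s=np.cos(yaw),np.sin(yaw)
    return np.array([[x+c*a-s*b,y+s*a+c*b,z] for z in(z0,z1) for a,b in((lx/2,ly/2),(lx/2,-ly/2),(-lx/2,-ly/2),(-lx/2,ly/2))])
def proj(c,P): return cv2.projectPoints(np.asarray(P,float),np.asarray(c["rvec"]),np.asarray(c["tvec"]),c["intrinsics"],c["dist_coeffs"])[0].reshape(-1,2)
def draw(im,c,P,col,s,x0=0,y0=0,faces=(1,)):
    q=((proj(c,P)+.5-[x0,y0])*s)
    for k in range(4):
        for a,b in((k,(k+1)%4),(4+k,4+(k+1)%4),(k,k+4)):
            cv2.line(im,tuple(int(v) for v in q[a]),tuple(int(v) for v in q[b]),col,1,cv2.LINE_AA)
def overlay(im,c,mods,s,name,x0,y0,w,h,base=0):
    o=cv2.resize(im[y0:y0+h,x0:x0+w,::-1],None,fx=s,fy=s,interpolation=cv2.INTER_CUBIC)
    for n,(x,y,yaw) in mods.items():
        b=base
        if n=="rail":
            draw(o,c,box(x,y,yaw,.13,.35,0,.003),(255,0,0),s,x0,y0); draw(o,c,box(x,y,yaw,.035,.31,.018,.018),(0,255,0),s,x0,y0)
            e=np.array([-np.sin(yaw),np.cos(yaw)])
            for sg,l in((-1,.05),(1,.056)): draw(o,c,box(*(np.array([x,y])+e*sg*.145),yaw,l,.012,.03,.042),(0,0,255),s,x0,y0)
        else:
            draw(o,c,box(x,y,yaw,.09,W[n],b,b+.032),(255,0,0),s,x0,y0); draw(o,c,box(x,y,yaw,.045,W[n],b+.032,b+.074),(0,0,255),s,x0,y0)
    cv2.imwrite("pics/"+name,o)
E
python3 - <<'E'
from h import *
c=get_calibration("top")
g={"psu":[(206,194.5),(187.5,206.5),(204,229.5),(221,217.5)],
"timer":[(249,199),(255.5,198.5),(259.5,226.5),(253,226.5)],
"meter":[(300.5,205.5),(315.5,201),(323.5,226.5),(307.5,231)],
"breaker":[(358,203.5),(368.5,201),(376,227.5),(366,230)]}
for n,p in g.items():
    w=pix2w(c,p,.032); 
    print(n,w[:,:2].mean(0).round(4), [round(float(np.hypot(*(w[i]-w[(i+1)%4])[:2])),3) for i in range(4)],
     (np.degrees(np.arctan2(*( (w[0]+w[1])-(w[2]+w[3]))[[1,0]])) if n!="psu" else np.degrees(np.arctan2(*((w[0]+w[1])-(w[2]+w[3]))[[1,0]]))).round(1))
w=pix2w(c,[(303.5,162.5),(216,158)],.04); print(w)
w=pix2w(c,[(211,133.5),(313.5,139.5),(311.5,179),(208,173)],.003); print(w, w.mean(0))
s=bot.get_state(); print(R.from_rotvec(s["tool_rot"]).as_matrix().round(3))
E
```

```text
psu [0.4418 0.2506] [0.071, 0.092, 0.066, 0.09] 35.0
timer [0.4404 0.091 ] [0.021, 0.092, 0.021, 0.09] 8.3
meter [ 0.4302 -0.0939] [0.051, 0.086, 0.053, 0.085] 15.4
breaker [ 0.4327 -0.2715] [0.035, 0.088, 0.033, 0.088] 14.2
[[ 0.6043087  -0.06888001  0.04      ]
 [ 0.61797892  0.21625976  0.04      ]]
[[ 0.71159314  0.23725466  0.003     ]
 [ 0.69245106 -0.10786943  0.003     ]
 [ 0.55703765 -0.09903698  0.003     ]
 [ 0.57578965  0.24490486  0.003     ]] [0.63421788 0.06881328 0.003     ]
[[-0.925  0.381 -0.001]
 [ 0.381  0.925 -0.001]
 [ 0.    -0.002 -1.   ]]
```

```bash
cat >> h.py <<'E'
def goal(x,y,z,th,s=None):
    """tool y axis at world angle th(deg) (mod 180 -> nearest), tool down"""
    s=s or bot.get_state(); R0=R.from_rotvec(s["tool_rot"]).as_matrix()
    cur=np.degrees(np.arctan2(R0[1,1],R0[0,1]))
    th=cur+(th-cur+90)%180-90
    t=np.radians(th); yv=np.array([np.cos(t),np.sin(t),0]); zv=np.array([0,0,-1.]); xv=np.cross(yv,zv)
    Rt=np.c_[xv,yv,zv]
    rv=np.degrees(R.from_matrix(R0.T@Rt).as_rotvec()); d=R0.T@(np.array([x,y,z])-s["eef_pos"])
    print("rot",rv.round(2),"shift",d.round(4),"dist",np.linalg.norm(d).round(3))
def st():
    s=bot.get_state(); R0=R.from_rotvec(s["tool_rot"]).as_matrix()
    print("t",s["time_s"],"pos",s["eef_pos"].round(4),"th",np.degrees(np.arctan2(R0[1,1],R0[0,1])).round(2),"tilt",np.degrees(np.arccos(-R0[2,2])).round(2),"q",s["q"].round(3),"F",s["wrist_force"].round(1),"gap",s["finger_gap"])
E
python3 - <<'E'
from h import *
c=get_calibration("wrist");s=bot.get_state();R0=R.from_rotvec(s["tool_rot"]).as_matrix()
Rm=cv2.Rodrigues(c["rvec"])[0];C=-Rm.T@c["tvec"]
print("cam in tool",R0.T@(C-s["eef_pos"]), "axes(cols x,y,z in tool)\n",(R0.T@Rm.T).round(3))
m={"psu":(.4418,.2506,.611),"timer":(.4404,.091,.145),"meter":(.4302,-.0939,.269),"breaker":(.4327,-.2715,.248),"rail":(.611,.0737,-.048)}
im=np.load("top.npy"); overlay(im,get_calibration("top"),m,5,"o1.png",180,125,160,110); overlay(im,get_calibration("top"),m,5,"o2.png",290,180,100,60)
goal(.44,.20,.30,35)
E
```

```text
cam in tool [ 7.46159577e-02  9.10392113e-05 -1.31060937e-01] axes(cols x,y,z in tool)
 [[ 0.    -0.955 -0.297]
 [ 1.    -0.     0.001]
 [-0.001 -0.297  0.955]]
rot [-9.000e-02  1.000e-02  3.261e+01] shift [-0.3307 -0.1722 -0.0583] dist 0.377
```

View pics/o1.png

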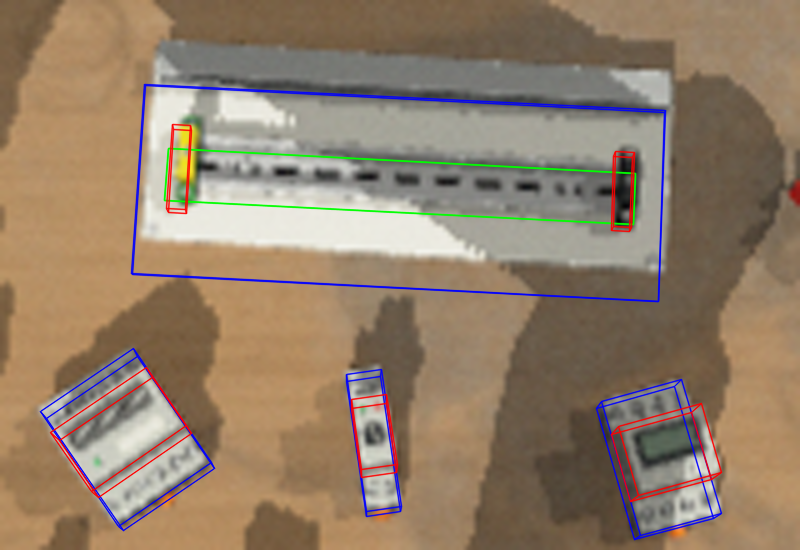

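View pics/o2.png

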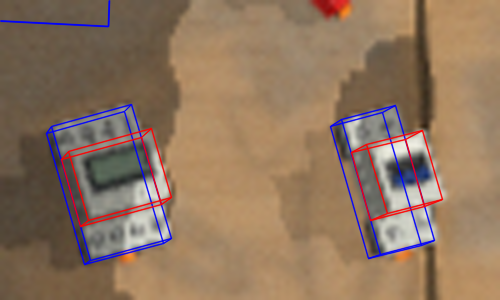

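The overlays match the modules well. The rail guess needs about 4 mm more in +x. Now I'll hover over the PSU for a close look.

Run:
```python
from h import *
goal(.443,.252,.22,35)
```

```text
rot [-9.000e-02  1.000e-02  3.261e+01] shift [-0.3136 -0.1228  0.0217] dist 0.338
```

Request:
send_rows(
  deltas=[
    [0,0,6,-0.052,-0.02,0.004,1],
    [0,0,12,-0.105,-0.041,0.007,1],
    [0,0,18,-0.157,-0.061,0.011,1],
    [0,0,24,-0.209,-0.082,0.014,1],
    [0,0,30,-0.262,-0.102,0.018,1],
    [0,0,32.6,-0.314,-0.123,0.022,1],
    [0,0,32.6,-0.314,-0.123,0.022,1],
    [0,0,32.6,-0.314,-0.123,0.022,1],
  ],
  squeeze=60,
)

```text
time_s: 1.2
eef_pos: [0.4429, 0.2517, 0.2194]
tool_rot: [-1.45, -2.785, 0.003]
wrist_force: [-0.2, 1.2, -0.1]
finger_gap: 0.0856
```

```bash
cat >> h.py <<'E'
def wshot(name):
    c=get_calibration("wrist"); im=capture("wrist"); np.save("pics/"+name+".npy",im); np.save("pics/"+name+"_c.npy",c,allow_pickle=True)
    cv2.imwrite("pics/"+name+".png",cv2.resize(im[:,:,::-1],(800,600),interpolation=cv2.INTER_CUBIC))
    return im,c
E
python3 - <<'E'
from h import *
st(); im,c=wshot("w1")
overlay(im,c,{"psu":(.443,.252,np.radians(35))},1.5625,"w1o.png",0,0,512,384)
E
```

```text
t 1.2 pos [0.4429 0.2517 0.2194] th 34.98 tilt 0.13 q [ 0.385  0.006  0.01   1.578 -0.     1.345] F [-0.2  1.2 -0.1] gap 0.08556630504716194
```

View pics/w1o.png

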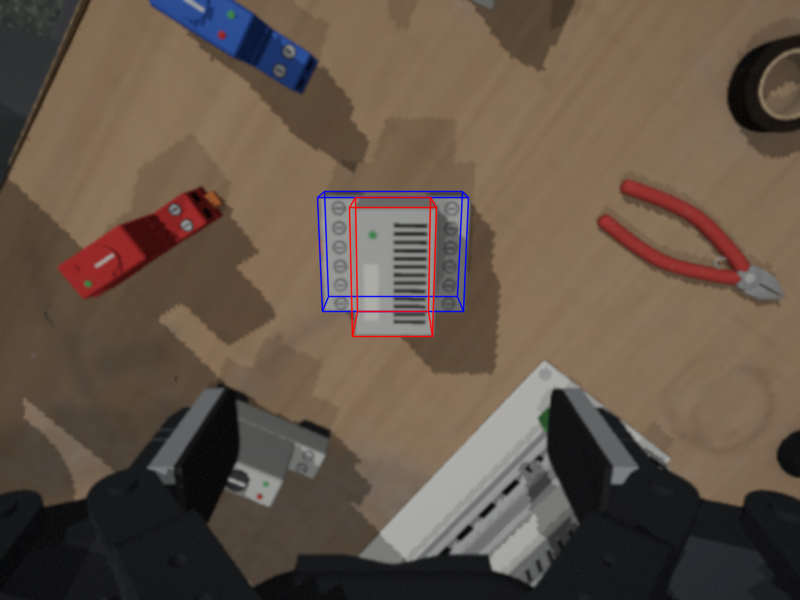

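The wireframe fits the PSU within about a pixel, at around (395,260) in the 800 px view. Before grasping I'll do one wrist look at the rail.

Run:
```python
from h import *
goal(.60,.11,.35,-3)
```

```text
rot [-1.000e-01  3.000e-02  3.806e+01] shift [-0.2068  0.0469 -0.1304] dist 0.249
```

Request:
send_rows(
  deltas=[
    [0,0,8,-0.045,0.01,-0.03,1],
    [0,0,16,-0.09,0.02,-0.06,1],
    [0,0,24,-0.135,0.03,-0.085,1],
    [0,0,32,-0.18,0.04,-0.11,1],
    [0,0,38,-0.207,0.047,-0.13,1],
    [0,0,38,-0.207,0.047,-0.13,1],
    [0,0,38,-0.207,0.047,-0.13,1],
  ],
)

```text
time_s: 2.12
eef_pos: [0.5994, 0.1116, 0.3493]
tool_rot: [-2.273, -2.166, 0.003]
wrist_force: [0.6, -0.2, -0.6]
finger_gap: 0.0853
```

Run:
```python
from h import *
st(); im,c=wshot("w2")
overlay(im,c,{"rail":(.615,.0745,-.05)},1.5625,"w2o.png",0,0,512,384)
```

```text
t 2.125 pos [0.5994 0.1116 0.3493] th -2.77 tilt 0.14 q [ 0.074  0.357  0.675  1.892 -0.     1.693] F [ 0.6 -0.2 -0.6] gap 0.08533479737702653
```

View pics/w2o.png

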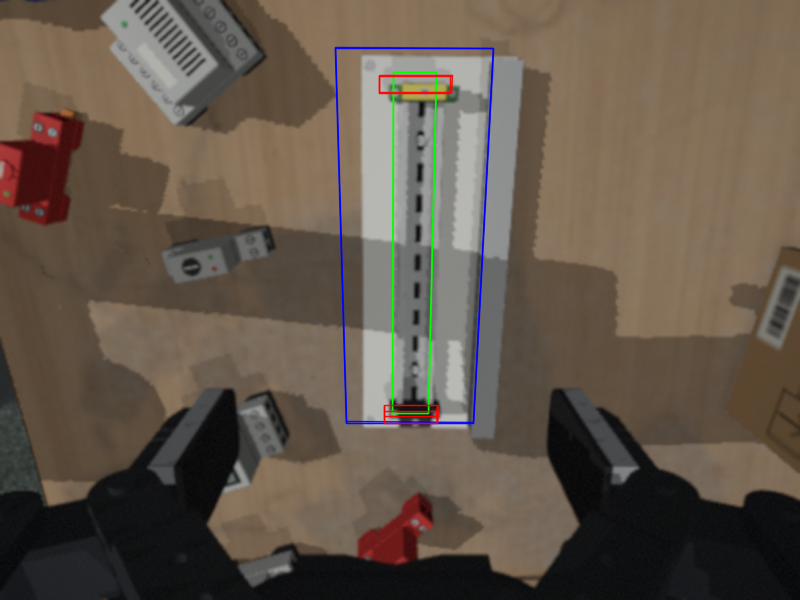

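The rail is fully visible: earth terminal at (424,92), clamp at (413,411). I'll zoom in on both ends.

Run:
```python
from h import *
im=np.load("pics/w2.npy")
crop(im,225,30,115,60,6,"w2a.png");crop(im,225,225,115,60,6,"w2b.png")
```

```text
(no output)
```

View pics/w2a.png

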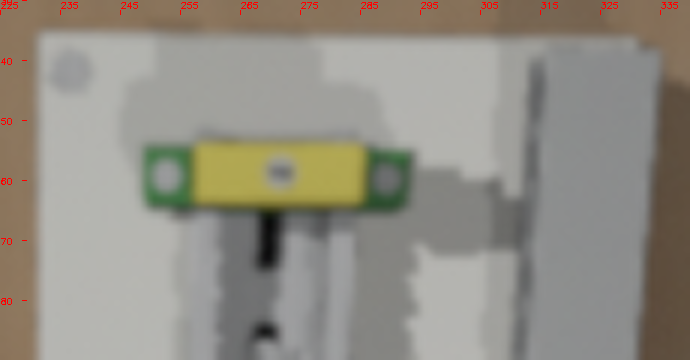

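View pics/w2b.png

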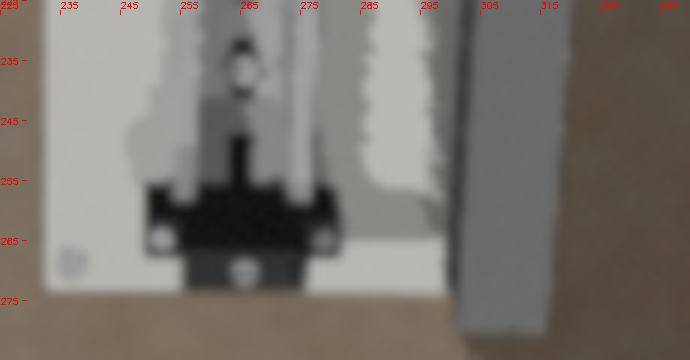

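Run:
```python
from h import *
c=np.load("pics/w2_c.npy",allow_pickle=True).item()
w=pix2w(c,[(270.9,58.5),(265.2,269.8)],.042); print(w, np.hypot(*(w[0]-w[1])[:2]), w.mean(0), np.degrees(np.arctan2(-(w[0]-w[1])[0],(w[0]-w[1])[1])))
for z in(.011,.018): print(pix2w(c,[(269.2,69.5),(264.4,251.5)],z))
# rail edges near row 80 and 235: outer edges
for z in (.018,): print(pix2w(c,[(257,79.5),(284,79.5),(253.7,234.5),(278,234.5)],z))
w=pix2w(c,[(231,35.5),(232,273)],.003);print(w)
```

```text
[[ 0.62846862  0.21298783  0.042     ]
 [ 0.61123655 -0.07566029  0.042     ]] 0.28916202931343704 [0.61985258 0.06866377 0.042     ] -3.416459603853219
[[ 0.62752927  0.20156466  0.011     ]
 [ 0.61161961 -0.06238083  0.011     ]]
[[ 0.62718974  0.20135019  0.018     ]
 [ 0.61151738 -0.05865846  0.018     ]]
[[ 0.61100402  0.1899338   0.018     ]
 [ 0.64596129  0.18821976  0.018     ]
 [ 0.59660863 -0.02975025  0.018     ]
 [ 0.63281906 -0.03143447  0.018     ]]
[[ 0.58002584  0.24534318  0.003     ]
 [ 0.55859798 -0.10235744  0.003     ]]
```

Run:
```python
from h import *
c=get_calibration("top")
print(pix2w(c,[(217,154.8),(304.5,162)],.042)[:,:2]); print(pix2w(c,[(220.7,157.8),(301.5,162.7)],.011)[:,:2])
p=np.array([.6198,.0687]);
# where line at those y
for y in (.2015,-.0565): print(y,.6198+(y-.0687)*np.tan(np.radians(3.43)))
overlay(np.load("top.npy"),c,{"rail":(.6198,.0687,-.0599)},5,"o3.png",200,125,120,65)
im=capture("scene");np.save("pics/s1.npy",im)
overlay(im,get_calibration("scene"),{"rail":(.6198,.0687,-.0599)},6,"o4.png",240,145,110,75)
```

```text
[[ 0.6281971   0.21301454]
 [ 0.60551484 -0.07191916]]
[[ 0.62587837  0.20291986]
 [ 0.61046158 -0.06563291]]
0.2015 0.6277595552960021
-0.0565 0.612295961422745
```

View pics/o3.png

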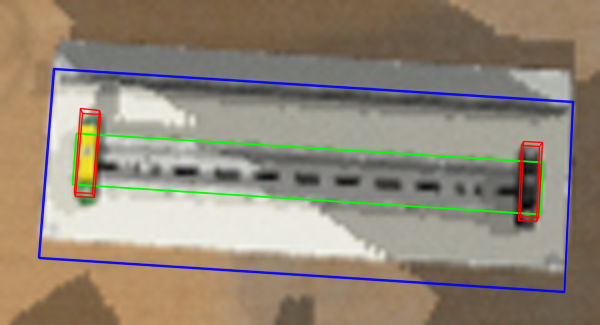

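View pics/o4.png

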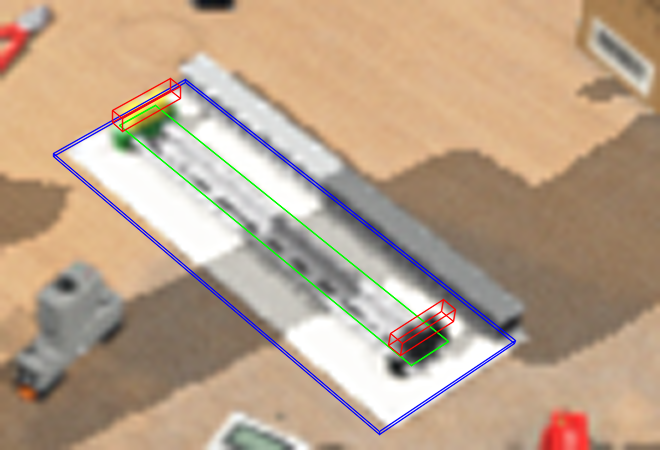

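The wrist and top cameras agree on the rail to about 2 mm, with its centre near (0.619, 0.069) and yaw −3.4°. The clamp is on the −y end. Next I'll pick up the PSU.

```bash
cat >> h.py <<'E'
P=np.array([.6193,.0695]); YAW=np.radians(-3.43); EY=np.array([-np.sin(YAW),np.cos(YAW)])
CL=P-.145*EY
E
python3 - <<'E'
from h import *
goal(.443,.252,.11,35)
E
```

```text
rot [ -0.17  -0.   -37.78] shift [ 0.133  -0.162   0.2394] dist 0.318
```

Request:
send_rows(
  deltas=[
    [0,0,-8,0.025,-0.03,0.03,1],
    [0,0,-16,0.053,-0.065,0.07,1],
    [0,0,-24,0.08,-0.098,0.11,1],
    [0,0,-32,0.107,-0.13,0.15,1],
    [-0.2,0,-37.8,0.133,-0.162,0.19,1],
    [-0.2,0,-37.8,0.133,-0.162,0.23,1],
    [-0.2,0,-37.8,0.133,-0.162,0.239,1],
    [-0.2,0,-37.8,0.133,-0.162,0.239,1],
  ],
)

```text
time_s: 3.22
eef_pos: [0.4423, 0.252, 0.1105]
tool_rot: [-1.449, -2.787, 0.0]
wrist_force: [0.7, 0.9, 0.3]
finger_gap: 0.0854
```

Run:
```python
from h import *
st(); goal(.443,.252,.048,35); im,c=wshot("w3")
overlay(im,c,{"psu":(.443,.252,np.radians(35))},1.5625,"w3o.png",0,0,512,384)
```

```text
t 3.225 pos [0.4423 0.252  0.1105] th 35.06 tilt 0.02 q [ 0.386  0.019 -0.193  1.359 -0.     1.345] F [0.7 0.9 0.3] gap 0.08537470262547049
rot [-0.02 -0.    0.06] shift [-0.0004  0.0006  0.0625] dist 0.062
```

View pics/w3o.png

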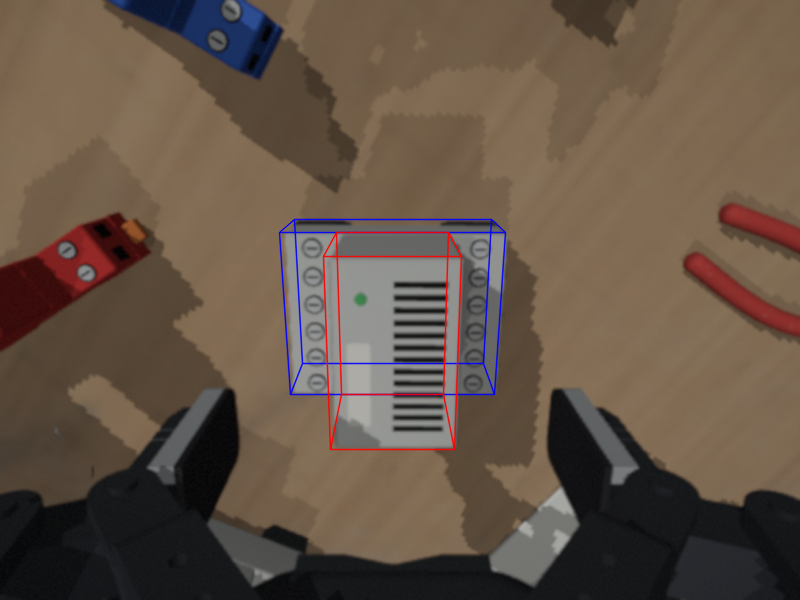

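The fit is within about a millimetre. Now I'll descend and close.

Request:
send_rows(
  deltas=[
    [0,0,0,0,0,0.025,1],
    [0,0,0,0,0,0.05,1],
    [0,0,0,0,0,0.0625,1],
    [0,0,0,0,0,0.0625,1],
    [0,0,0,0,0,0.0625,0],
    [0,0,0,0,0,0.0625,0],
    [0,0,0,0,0,0.0625,0],
    [0,0,0,0,0,0.0625,0],
    [0,0,0,0,0,0.0625,0],
  ],
  squeeze=60,
)

```text
time_s: 4.4
eef_pos: [0.4447, 0.2527, 0.0507]
tool_rot: [1.448, 2.784, 0.006]
wrist_force: [0.5, 0.7, 6.2]
finger_gap: 0.0445
```

Run:
```python
from h import *
st(); t=CL+.046*EY; print(t); goal(t[0],t[1],.15,-3.43)
```

```text
t 4.4 pos [0.4447 0.2527 0.0507] th 35.03 tilt 0.28 q [ 0.386  0.055 -0.278  1.233 -0.     1.345] F [0.5 0.7 6.2] gap 0.04452002326861626
[ 0.61337692 -0.02932266]
rot [ 2.900e-01 -2.000e-02  3.846e+01] shift [-0.3279 -0.0233 -0.0991] dist 0.343
```

Gripped at 44.5 mm. Now I'll lift and carry it.

Request:
send_rows(
  deltas=[
    [0,0,0,0,0,-0.04,0],
    [0,0,0,-0.01,0,-0.08,0],
    [0.3,0,7,-0.055,-0.004,-0.1,0],
    [0.3,0,14,-0.105,-0.008,-0.1,0],
    [0.3,0,21,-0.155,-0.011,-0.1,0],
    [0.3,0,28,-0.205,-0.015,-0.1,0],
    [0.3,0,35,-0.255,-0.018,-0.1,0],
    [0.3,0,38.5,-0.3,-0.021,-0.1,0],
    [0.3,0,38.5,-0.328,-0.023,-0.099,0],
    [0.3,0,38.5,-0.328,-0.023,-0.099,0],
  ],
)

```text
time_s: 5.65
eef_pos: [0.6134, -0.0312, 0.1476]
tool_rot: [-2.289, -2.148, 0.004]
wrist_force: [-0.9, 0.4, -3.7]
finger_gap: 0.0445
```

Run:
```python
from h import *
st(); im,c=wshot("w4"); t=CL+.046*EY; s=bot.get_state()
goal(t[0],t[1],.085,-3.43)
overlay(im,c,{"rail":(P[0],P[1],YAW)},1.5625,"w4o.png",0,0,512,384)
o=cv2.imread("pics/w4o.png"); 
draw(o,c,box(*s["eef_pos"][:2],YAW,.045,.072,s["eef_pos"][2]-.0507+.032,s["eef_pos"][2]-.0507+.074),(255,0,255),1.5625)
cv2.imwrite("pics/w4o.png",o)
```

```text
t 5.65 pos [ 0.6134 -0.0312  0.1476] th -3.65 tilt 0.21 q [-0.16   0.284  0.177  1.468 -0.     1.475] F [-0.9  0.4 -3.7] gap 0.04446804397867993
rot [-0.24 -0.07 -0.13] shift [0.0004 0.0008 0.0629] dist 0.063
```

View pics/w4o.png

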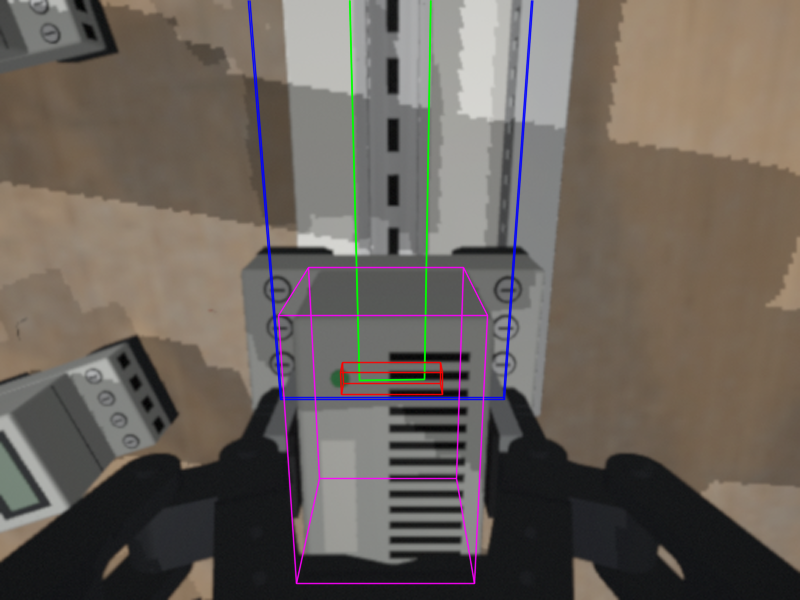

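The held module lines up with the prediction, and the rail slots at column 393 coincide with the predicted centre line at 391. Now I'll lower it onto the rail.

Request:
send_rows(
  deltas=[
    [-0.2,0,0,0.0004,0.0008,0.025,0],
    [-0.2,0,0,0.0004,0.0008,0.045,0],
    [-0.2,0,0,0.0004,0.0008,0.06,0],
    [-0.2,0,0,0.0004,0.0008,0.072,0],
    [-0.2,0,0,0.0004,0.0008,0.082,0],
    [-0.2,0,0,0.0004,0.0008,0.088,0],
    [-0.2,0,0,0.0004,0.0008,0.091,0],
    [-0.2,0,0,0.0004,0.0008,0.091,0],
  ],
)

```text
time_s: 6.7
eef_pos: [0.6138, -0.0294, 0.0578]
tool_rot: [-2.289, -2.151, -0.002]
wrist_force: [-1.4, 0.4, -0.2]
finger_gap: 0.0442
```

Run:
```python
from h import *
st()
```

```text
t 6.7 pos [ 0.6138 -0.0294  0.0578] th -3.57 tilt 0.07 q [-1.580e-01  3.140e-01  3.400e-02  1.290e+00  1.000e-03  1.475e+00] F [-1.4  0.4 -0.2] gap 0.04415538773247014
```

Request:
send_rows(
  deltas=[
    [0,0,0,0,0,0.002,0],
    [0,0,0,0,0,0.004,0],
    [0,0,0,0,0,0.004,0],
  ],
)

```text
time_s: 7.08
eef_pos: [0.6138, -0.0294, 0.0577]
tool_rot: [2.289, 2.151, 0.003]
wrist_force: [-7.4, 0.4, 11.9]
finger_gap: 0.0442
```

Run:
```python
from h import *
st()
```

```text
t 7.075 pos [ 0.6138 -0.0294  0.0577] th -3.56 tilt 0.12 q [-1.570e-01  3.130e-01  3.200e-02  1.288e+00  1.000e-03  1.476e+00] F [-7.4  0.4 11.9] gap 0.044219465626514805
```

It bottoms out at TCP z 0.0577, which is exactly the predicted home height. Release.

Request:
send_rows(
  deltas=[
    [0,0,0,0,0,0,0.85],
    [0,0,0,0,0,0,0.85],
    [0,0,0,0,0,0,0.85],
    [0,0,0,0,0,0,0.85],
    [0,0,0,0,0,-0.03,0.85],
    [0,0,0,0,0,-0.08,1],
    [0,0,0,0,0,-0.13,1],
    [0,0,0,0,0,-0.16,1],
    [0,0,0,0,0,-0.16,1],
  ],
)

```text
time_s: 8.2
eef_pos: [0.6154, -0.0298, 0.2214]
tool_rot: [2.285, 2.147, 0.01]
wrist_force: [-0.5, -0.8, 0.2]
finger_gap: 0.0858
```

Run:
```python
from h import *
st(); im,c=wshot("w5"); s=bot.get_state()
o=overlay(im,c,{"rail":(P[0],P[1],YAW),"psu":(.6138,-.0294,YAW)},1.5625,"w5o.png",0,0,512,384,base=.007)
goal(.432,-.0935,.20,15.4)
```

```text
t 8.2 pos [ 0.6154 -0.0298  0.2214] th -3.56 tilt 0.52 q [-1.580e-01  2.770e-01  3.150e-01  1.600e+00  1.000e-03  1.475e+00] F [-0.5 -0.8  0.2] gap 0.08583267683099195
rot [  0.27   0.02 -18.96] shift [-0.0751 -0.1781  0.0179] dist 0.194
```

View pics/w5o.png

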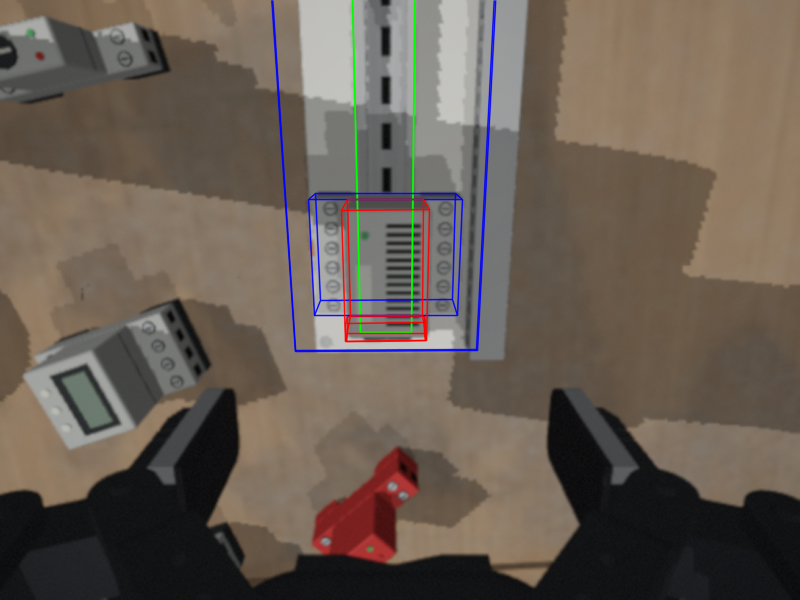

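The PSU is seated where predicted. Next I'll hover over the meter.

Request:
send_rows(
  deltas=[
    [0,0,-6,-0.02,-0.045,0.004,1],
    [0,0,-12,-0.04,-0.09,0.008,1],
    [0.3,0,-18,-0.06,-0.14,0.013,1],
    [0.3,0,-19,-0.075,-0.178,0.018,1],
    [0.3,0,-19,-0.075,-0.178,0.018,1],
    [0.3,0,-19,-0.075,-0.178,0.018,1],
  ],
)

```text
time_s: 9.0
eef_pos: [0.4319, -0.0932, 0.1985]
tool_rot: [-1.902, -2.498, 0.001]
wrist_force: [0.8, -1.1, 0.6]
finger_gap: 0.0854
```

Run:
```python
from h import *
st(); im,c=wshot("w6")
overlay(im,c,{"meter":(.432,-.0935,np.radians(15.4))},1.5625,"w6o.png",0,0,512,384)
```

```text
t 9.0 pos [ 0.4319 -0.0932  0.1985] th 15.41 tilt 0.11 q [-0.365 -0.173 -0.198  1.547 -0.     0.937] F [ 0.8 -1.1  0.6] gap 0.08537527707719456
```

View pics/w6o.png

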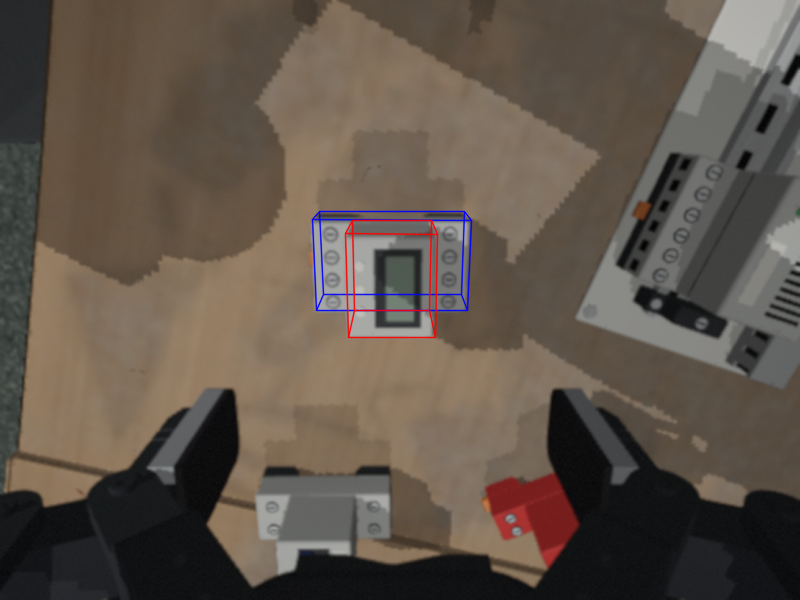

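The wireframe matches the meter to about a pixel, so I'll descend and grip.

Request:
send_rows(
  deltas=[
    [0,0,0,0,0,0.05,1],
    [0,0,0,0,0,0.1,1],
    [0,0,0,0,0,0.13,1],
    [0,0,0,0,0,0.149,1],
    [0,0,0,0,0,0.149,1],
    [0,0,0,0,0,0.149,0],
    [0,0,0,0,0,0.149,0],
    [0,0,0,0,0,0.149,0],
    [0,0,0,0,0,0.149,0],
    [0,0,0,0,0,0.149,0],
  ],
)

```text
time_s: 10.3
eef_pos: [0.4336, -0.0937, 0.0516]
tool_rot: [1.901, 2.498, 0.001]
wrist_force: [0.9, 0.5, 6.4]
finger_gap: 0.0444
```

Run:
```python
from h import *
st(); t=np.array([.6138,-.0294])+(.063+.0045)*EY; print(t); goal(t[0],t[1],.15,-3.43)
```

```text
t 10.3 pos [ 0.4336 -0.0937  0.0516] th 15.44 tilt 0.13 q [-0.364 -0.121 -0.447  1.243 -0.     0.937] F [0.9 0.5 6.4] gap 0.044359855352609716
[0.61783846 0.03797908]
rot [ 0.11  0.07 18.87] shift [ 0.0777  0.2128 -0.0981] dist 0.247
```

Request:
send_rows(
  deltas=[
    [0,0,0,0,0,-0.04,0],
    [0,0,0,0.005,0.015,-0.085,0],
    [0,0,5,0.02,0.055,-0.105,0],
    [0,0,10,0.036,0.1,-0.105,0],
    [0,0,15,0.053,0.145,-0.105,0],
    [0,0,18.9,0.067,0.185,-0.105,0],
    [0,0,18.9,0.078,0.213,-0.1,0],
    [0,0,18.9,0.078,0.213,-0.098,0],
    [0,0,18.9,0.078,0.213,-0.098,0],
  ],
)

```text
time_s: 11.42
eef_pos: [0.6168, 0.0381, 0.1485]
tool_rot: [2.287, 2.154, -0.002]
wrist_force: [-0.1, 0.2, -1.8]
finger_gap: 0.0442
```

Run:
```python
from h import *
im,c=wshot("w7"); st(); s=bot.get_state(); t=np.array([.6138,-.0294])+(.063+.0045)*EY
goal(t[0],t[1],.0586,-3.43)
overlay(im,c,{"rail":(P[0],P[1],YAW)},1.5625,"w7o.png",0,0,512,384)
o=cv2.imread("pics/w7o.png"); 
b=s["eef_pos"][2]-.0516
draw(o,c,box(*s["eef_pos"][:2],YAW,.045,.054,b+.032,b+.074),(255,0,255),1.5625)
draw(o,c,box(*s["eef_pos"][:2],YAW,.09,.054,b,b+.032),(255,255,0),1.5625)
cv2.imwrite("pics/w7o.png",o)
```

```text
t 11.475 pos [0.6169 0.0379 0.1492] th -3.48 tilt 0.07 q [-4.700e-02  2.900e-01  1.870e-01  1.468e+00 -1.000e-03  1.585e+00] F [ 0.2 -0.6 -2.6] gap 0.04410361949585992
rot [ 0.    0.07 -0.05] shift [0.0003 0.0009 0.0906] dist 0.091
```

View pics/w7o.png

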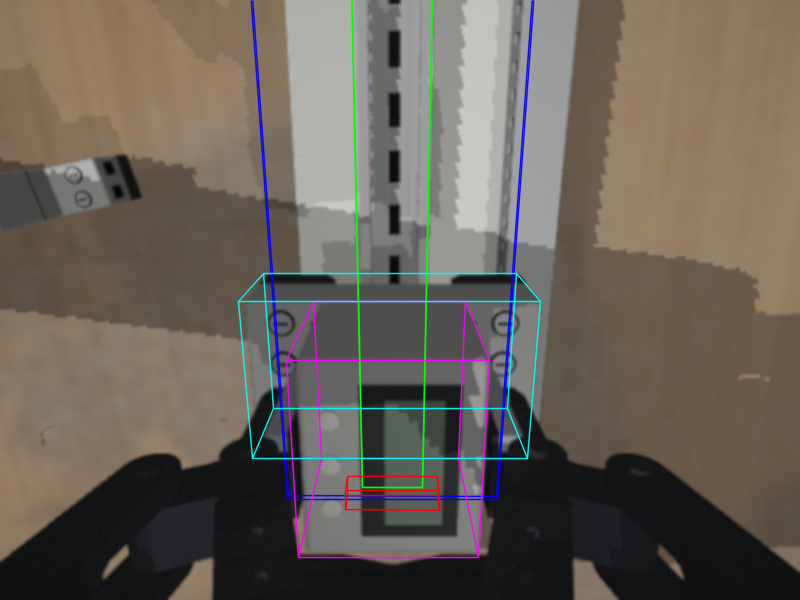

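The held module matches the prediction, so I'll lower it.

Request:
send_rows(
  deltas=[
    [0,0,0,0.0003,0.0009,0.03,0],
    [0,0,0,0.0003,0.0009,0.05,0],
    [0,0,0,0.0003,0.0009,0.065,0],
    [0,0,0,0.0003,0.0009,0.076,0],
    [0,0,0,0.0003,0.0009,0.084,0],
    [0,0,0,0.0003,0.0009,0.09,0],
    [0,0,0,0.0003,0.0009,0.094,0],
    [0,0,0,0.0003,0.0009,0.096,0],
    [0,0,0,0.0003,0.0009,0.096,0],
  ],
)

```text
time_s: 12.6
eef_pos: [0.6185, 0.0379, 0.0586]
tool_rot: [2.285, 2.151, 0.001]
wrist_force: [-6.8, 0.3, 15.7]
finger_gap: 0.0445
```

Run:
```python
from h import *
st()
```

```text
t 12.6 pos [0.6185 0.0379 0.0586] th -3.47 tilt 0.2 q [-0.046  0.325  0.049  1.292 -0.002  1.585] F [-6.8  0.3 15.7] gap 0.0444906222653766
```

It stops at z 0.0586, exactly the predicted home height. I'll release and rise.

Request:
send_rows(
  deltas=[
    [0,0,0,0,0,0,0.85],
    [0,0,0,0,0,0,0.85],
    [0,0,0,0,0,0,0.85],
    [0,0,0,0,0,0,0.85],
    [0,0,0,0,0,-0.03,0.85],
    [0,0,0,0,0,-0.08,1],
    [0,0,0,0,0,-0.13,1],
    [0,0,0,0,0,-0.16,1],
    [0,0,0,0,0,-0.16,1],
  ],
)

```text
time_s: 13.72
eef_pos: [0.6199, 0.0381, 0.2222]
tool_rot: [2.282, 2.147, 0.009]
wrist_force: [0.4, 1.1, -0.5]
finger_gap: 0.0856
```

Run:
```python
from h import *
im,c=wshot("w8"); st()
overlay(im,c,{"psu":(.6138,-.0294,YAW),"meter":(.6180,.0379,YAW)},1.5625,"w8o.png",0,0,512,384,base=.007)
goal(.434,-.270,.20,14.2)
```

```text
t 13.775 pos [0.6189 0.0382 0.2196] th -3.47 tilt 0.33 q [-0.046  0.291  0.329  1.603 -0.002  1.586] F [ 0.8  0.2 -0.8] gap 0.08531315309233777
rot [  0.31   0.13 -17.67] shift [-0.3188 -0.1659  0.0191] dist 0.36
```

View pics/w8o.png

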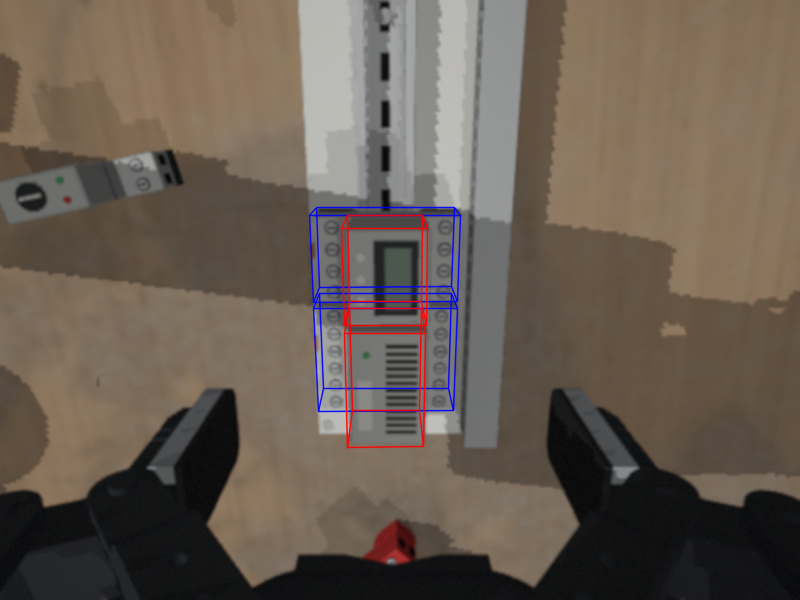

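The meter and PSU sit together as predicted. Next is the breaker.

Request:
send_rows(
  deltas=[
    [0,0,-4,-0.048,-0.025,0.003,1],
    [0,0,-8,-0.096,-0.05,0.006,1],
    [0,0,-12,-0.144,-0.075,0.009,1],
    [0,0,-16,-0.192,-0.1,0.012,1],
    [0.3,0,-17.7,-0.24,-0.125,0.015,1],
    [0.3,0,-17.7,-0.288,-0.15,0.018,1],
    [0.3,0.1,-17.7,-0.319,-0.166,0.019,1],
    [0.3,0.1,-17.7,-0.319,-0.166,0.019,1],
    [0.3,0.1,-17.7,-0.319,-0.166,0.019,1],
  ],
)

```text
time_s: 14.9
eef_pos: [0.4334, -0.2693, 0.1983]
tool_rot: [-1.928, -2.477, -0.001]
wrist_force: [-0.1, 0.3, -0.3]
finger_gap: 0.0854
```

Run:
```python
from h import *
im,c=wshot("w9"); st()
overlay(im,c,{"breaker":(.434,-.270,np.radians(14.2))},1.5625,"w9o.png",0,0,512,384)
goal(.434,-.270,.049,14.2)
```

```text
t 14.95 pos [ 0.4338 -0.2691  0.1988] th 14.27 tilt 0.12 q [-0.687  0.007 -0.03   1.537  0.     0.635] F [ 0.  -0.  -0.2] gap 0.08584166109742714
rot [-0.06 -0.1   0.07] shift [-0.0012  0.0002  0.1498] dist 0.15
```

View pics/w9o.png

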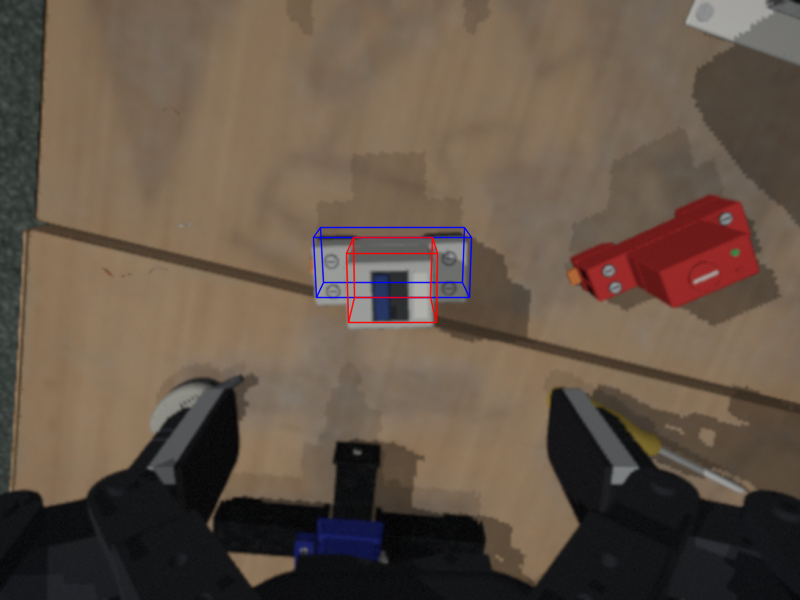

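The actual breaker sits about 5 px lower in the view, roughly 2.5 mm toward −tool x. I'll correct for that, descend and grip. The screwdriver is well clear.

Request:
send_rows(
  deltas=[
    [0,0,0,-0.0037,0,0.05,1],
    [0,0,0,-0.0037,0,0.1,1],
    [0,0,0,-0.0037,0,0.13,1],
    [0,-0.1,0,-0.0037,0,0.15,1],
    [0,-0.1,0,-0.0037,0,0.15,1],
    [0,-0.1,0,-0.0037,0,0.15,0],
    [0,-0.1,0,-0.0037,0,0.15,0],
    [0,-0.1,0,-0.0037,0,0.15,0],
    [0,-0.1,0,-0.0037,0,0.15,0],
    [0,-0.1,0,-0.0037,0,0.15,0],
  ],
)

```text
time_s: 16.2
eef_pos: [0.4357, -0.2734, 0.0506]
tool_rot: [1.926, 2.478, -0.001]
wrist_force: [0.7, 0.4, 5.4]
finger_gap: 0.0444
```

Run:
```python
from h import *
st(); t=np.array([.6183,.0379])+(.045+.0045)*EY; print(t); goal(t[0],t[1],.16,-3.43)
```

```text
t 16.2 pos [ 0.4357 -0.2734  0.0506] th 14.27 tilt 0.18 q [-6.900e-01  6.500e-02 -2.680e-01  1.236e+00 -1.000e-03  6.310e-01] F [0.7 0.4 5.4] gap 0.0443853780403658
[0.62126154 0.08731133]
rot [ 0.1   0.15 17.7 ] shift [ 0.3036  0.2689 -0.1099] dist 0.42
```

Request:
send_rows(
  deltas=[
    [0,0,0,0,0,-0.045,0],
    [0,0,0,0.01,0.009,-0.09,0],
    [0,0,3,0.045,0.04,-0.12,0],
    [0,0,6,0.085,0.075,-0.125,0],
    [0,0,9,0.125,0.11,-0.125,0],
    [0,0,12,0.165,0.146,-0.125,0],
    [0,0,15,0.205,0.182,-0.125,0],
    [0,0,17.7,0.245,0.217,-0.12,0],
    [0,0,17.7,0.28,0.248,-0.115,0],
    [0.1,0.15,17.7,0.3036,0.269,-0.11,0],
  ],
)

```text
time_s: 17.45
eef_pos: [0.6213, 0.0896, 0.1584]
tool_rot: [-2.284, -2.155, 0.002]
wrist_force: [-0.1, -0.2, -1.3]
finger_gap: 0.0441
```

Request:
send_rows(
  deltas=[
    [0,0,0,0,0,0,0],
    [0,0,0,0,0,0,0],
  ],
)

```text
time_s: 17.7
eef_pos: [0.6205, 0.0893, 0.1573]
tool_rot: [-2.283, -2.154, 0.006]
wrist_force: [-0.7, -0.2, -2.2]
finger_gap: 0.044
```

Run:
```python
from h import *
im,c=wshot("w10"); st(); s=bot.get_state(); t=np.array([.6183,.0379])+(.045+.0045)*EY
goal(t[0],t[1],.0576,-3.43)
overlay(im,c,{"rail":(P[0],P[1],YAW)},1.5625,"w10o.png",0,0,512,384)
o=cv2.imread("pics/w10o.png"); 
b=s["eef_pos"][2]-.0506
draw(o,c,box(*s["eef_pos"][:2],YAW,.045,.036,b+.032,b+.074),(255,0,255),1.5625)
draw(o,c,box(*s["eef_pos"][:2],YAW,.09,.036,b,b+.032),(255,255,0),1.5625)
cv2.imwrite("pics/w10o.png",o)
```

```text
t 17.75 pos [0.6207 0.0888 0.1579] th -3.37 tilt 0.22 q [ 0.035  0.317  0.238  1.496 -0.     1.665] F [ 0.1 -0.9 -2.3] gap 0.0442683143881186
rot [-0.22  0.03  0.06] shift [-0.0014  0.0011  0.1003] dist 0.1
```

View pics/w10o.png

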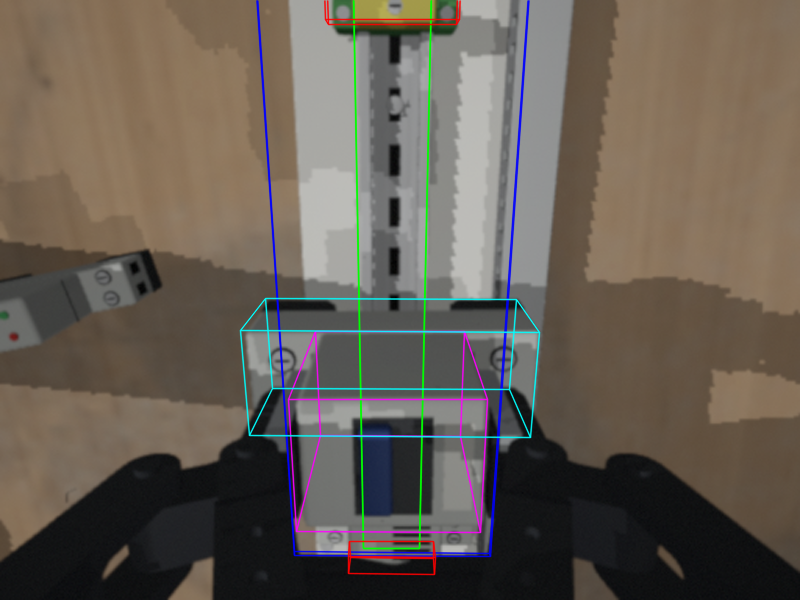

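The held breaker agrees with the prediction, so I'll lower it.

Request:
send_rows(
  deltas=[
    [-0.2,0,0,-0.0014,0.0011,0.035,0],
    [-0.2,0,0,-0.0014,0.0011,0.058,0],
    [-0.2,0,0,-0.0014,0.0011,0.074,0],
    [-0.2,0,0,-0.0014,0.0011,0.086,0],
    [-0.2,0,0,-0.0014,0.0011,0.094,0],
    [-0.2,0,0,-0.0014,0.0011,0.1,0],
    [-0.2,0,0,-0.0014,0.0011,0.104,0],
    [-0.2,0,0,-0.0014,0.0011,0.106,0],
    [-0.2,0,0,-0.0014,0.0011,0.106,0],
  ],
)

```text
time_s: 18.88
eef_pos: [0.622, 0.0874, 0.0576]
tool_rot: [2.284, 2.154, 0.003]
wrist_force: [-6.8, -0.0, 14.6]
finger_gap: 0.0445
```

Run:
```python
from h import *
st()
```

```text
t 18.875 pos [0.622  0.0874 0.0576] th -3.36 tilt 0.17 q [ 3.300e-02  3.470e-01  7.500e-02  1.296e+00 -1.000e-03  1.663e+00] F [-6.8 -0.  14.6] gap 0.044451695472992415
```

It's home at z 0.0576, so I'll release and rise.

Request:
send_rows(
  deltas=[
    [0,0,0,0,0,0,0.85],
    [0,0,0,0,0,0,0.85],
    [0,0,0,0,0,0,0.85],
    [0,0,0,0,0,0,0.85],
    [0,0,0,0,0,-0.03,0.85],
    [0,0,0,0,0,-0.08,1],
    [0,0,0,0,0,-0.13,1],
    [0,0,0,0,0,-0.16,1],
    [0,0,0,0,0,-0.16,1],
  ],
)

```text
time_s: 20.0
eef_pos: [0.6234, 0.0876, 0.2212]
tool_rot: [2.28, 2.151, 0.011]
wrist_force: [0.4, 0.5, 0.0]
finger_gap: 0.0851
```

Run:
```python
from h import *
im,c=wshot("w11"); st()
overlay(im,c,{"psu":(.6138,-.0294,YAW),"meter":(.6180,.0379,YAW),"breaker":(.6213,.0873,YAW)},1.5625,"w11o.png",0,0,512,384,base=.007)
goal(.442,.0925,.20,8.3)
```

```text
t 20.05 pos [0.6224 0.0876 0.2186] th -3.36 tilt 0.32 q [ 3.400e-02  3.140e-01  3.550e-01  1.606e+00 -1.000e-03  1.663e+00] F [ 0.3  0.6 -1. ] gap 0.08529949844471854
rot [  0.32   0.05 -11.66] shift [-0.0057 -0.1805  0.0176] dist 0.181
```

View pics/w11o.png

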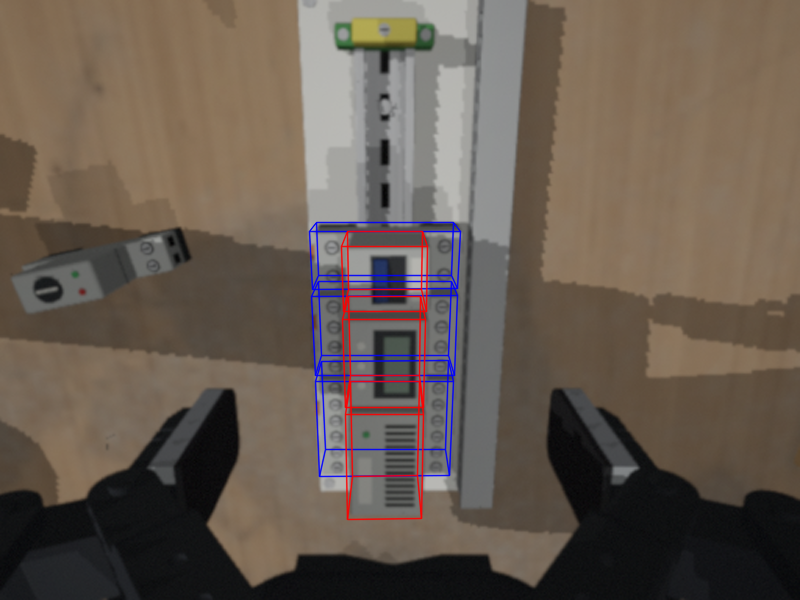

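Three modules now sit as predicted. Next is the timer.

Request:
send_rows(
  deltas=[
    [0,0,-4,-0.001,-0.05,0.004,1],
    [0,0,-8,-0.003,-0.1,0.008,1],
    [0.3,0,-11.7,-0.005,-0.15,0.014,1],
    [0.3,0,-11.7,-0.0057,-0.1805,0.0176,1],
    [0.3,0,-11.7,-0.0057,-0.1805,0.0176,1],
    [0.3,0,-11.7,-0.0057,-0.1805,0.0176,1],
  ],
)

```text
time_s: 20.8
eef_pos: [0.4417, 0.0924, 0.1986]
tool_rot: [-2.054, -2.377, 0.003]
wrist_force: [0.1, -0.2, 0.5]
finger_gap: 0.0852
```

Run:
```python
from h import *
im,c=wshot("w12"); st()
overlay(im,c,{"timer":(.442,.0925,np.radians(8.3))},1.5625,"w12o.png",0,0,512,384)
o=cv2.imread("pics/w12o.png")[150:390,230:560]; cv2.imwrite("pics/w12z.png",cv2.resize(o,None,fx=2.4,fy=2.4,interpolation=cv2.INTER_CUBIC))
goal(.442,.0925,.049,8.3)
```

```text
t 20.85 pos [0.4422 0.0924 0.199 ] th 8.33 tilt 0.07 q [ 5.800e-02 -1.480e-01 -1.750e-01  1.544e+00 -1.000e-03  1.483e+00] F [-0.2  0.2  0.4] gap 0.08502404783735096
rot [-0.05  0.05  0.03] shift [ 3.0e-04 -1.0e-04  1.5e-01] dist 0.15
```

View pics/w12z.png

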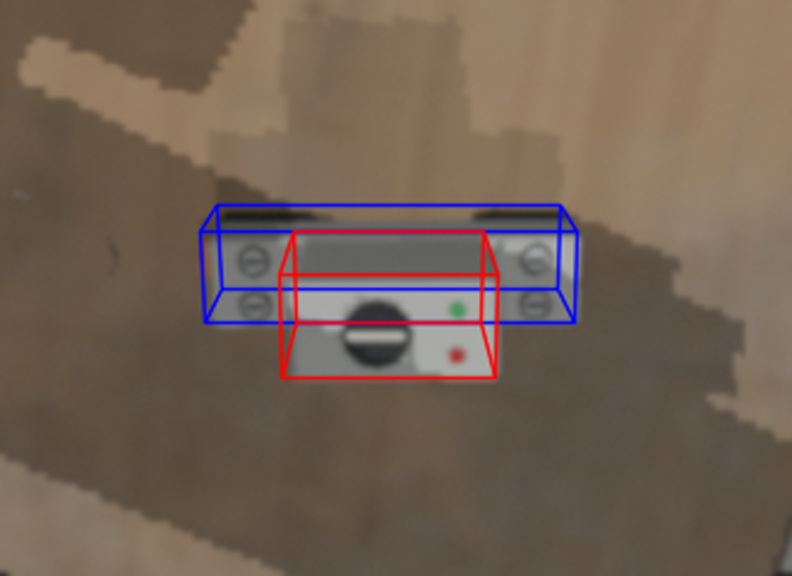

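The fit is within about 0.5 mm. Now I'll descend and grip.

Request:
send_rows(
  deltas=[
    [0,0,0,0,0,0.05,1],
    [0,0,0,0,0,0.1,1],
    [0,0,0,0,0,0.13,1],
    [0,0,0,0,0,0.15,1],
    [0,0,0,0,0,0.15,1],
    [0,0,0,0,0,0.15,0],
    [0,0,0,0,0,0.15,0],
    [0,0,0,0,0,0.15,0],
    [0,0,0,0,0,0.15,0],
    [0,0,0,0,0,0.15,0],
  ],
)

```text
time_s: 22.1
eef_pos: [0.4437, 0.0923, 0.0506]
tool_rot: [2.052, 2.375, 0.002]
wrist_force: [1.3, 0.3, 5.3]
finger_gap: 0.0442
```

Run:
```python
from h import *
st(); t=np.array([.6216,.0874])+(.02925+.005)*EY; print(t); goal(t[0],t[1],.16,-3.43)
```

```text
t 22.1 pos [0.4437 0.0923 0.0506] th 8.33 tilt 0.17 q [ 5.800e-02 -9.500e-02 -4.250e-01  1.238e+00 -1.000e-03  1.483e+00] F [1.3 0.3 5.3] gap 0.0442407926868977
[0.62364914 0.12158865]
rot [ 0.16  0.05 11.76] shift [ 0.0028  0.1826 -0.1089] dist 0.213
```

Request:
send_rows(
  deltas=[
    [0,0,0,0,0,-0.045,0],
    [0,0,0,0,0.01,-0.09,0],
    [0,0,4,0.001,0.05,-0.115,0],
    [0,0,8,0.002,0.1,-0.115,0],
    [0,0,11.8,0.003,0.15,-0.112,0],
    [0.2,0,11.8,0.003,0.183,-0.109,0],
    [0.2,0,11.8,0.003,0.183,-0.109,0],
    [0.2,0,11.8,0.003,0.183,-0.109,0],
    [0.2,0,11.8,0.003,0.183,-0.109,0],
  ],
)

```text
time_s: 23.22
eef_pos: [0.6231, 0.1218, 0.1606]
tool_rot: [2.287, 2.153, -0.002]
wrist_force: [-0.7, 0.0, -0.6]
finger_gap: 0.0445
```

Run:
```python
from h import *
im,c=wshot("w13"); st(); s=bot.get_state(); t=np.array([.6216,.0874])+(.02925+.005)*EY
goal(t[0],t[1],.0576,-3.43)
o=cv2.resize(im[:,:,::-1],(800,600))
b=s["eef_pos"][2]-.0506
draw(o,c,box(*s["eef_pos"][:2],YAW,.045,.0225,b+.032,b+.074),(255,0,255),1.5625)
draw(o,c,box(*s["eef_pos"][:2],YAW,.09,.0225,b,b+.032),(255,255,0),1.5625)
cv2.imwrite("pics/w13o.png",o)
```

```text
t 23.275 pos [0.6232 0.1218 0.1608] th -3.47 tilt 0.05 q [ 8.800e-02  3.340e-01  2.650e-01  1.502e+00 -1.000e-03  1.719e+00] F [ 0.2 -0.1 -0.8] gap 0.044327305301795523
rot [-0.01  0.05 -0.04] shift [-1.000e-04  5.000e-04  1.032e-01] dist 0.103
```

View pics/w13o.png

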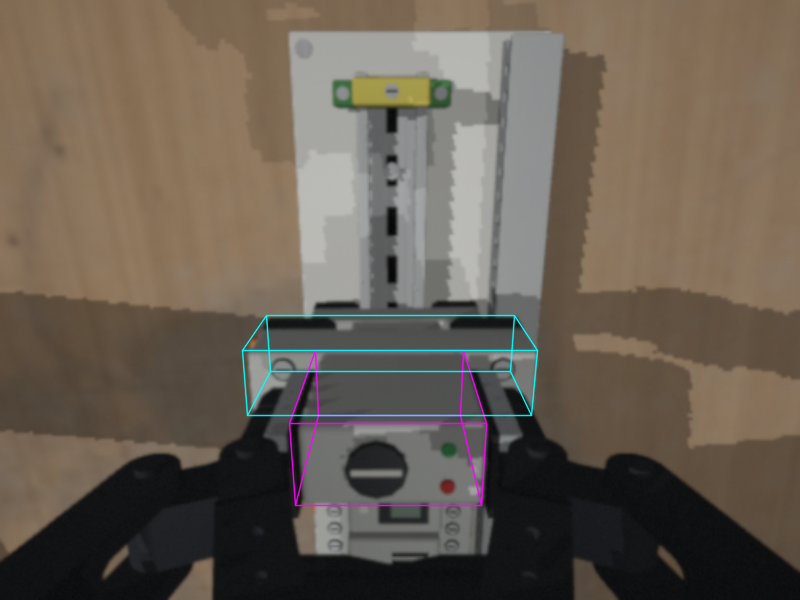

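Alignment is good, so I'll lower the timer.

Request:
send_rows(
  deltas=[
    [0,0,0,0,0.0005,0.035,0],
    [0,0,0,0,0.0005,0.06,0],
    [0,0,0,0,0.0005,0.077,0],
    [0,0,0,0,0.0005,0.089,0],
    [0,0,0,0,0.0005,0.097,0],
    [0,0,0,0,0.0005,0.103,0],
    [0,0,0,0,0.0005,0.107,0],
    [0,0,0,0,0.0005,0.109,0],
    [0,0,0,0,0.0005,0.109,0],
  ],
)

```text
time_s: 24.4
eef_pos: [0.6245, 0.1218, 0.0576]
tool_rot: [2.285, 2.152, 0.003]
wrist_force: [-6.9, -1.4, 15.9]
finger_gap: 0.0438
```

Run:
```python
from h import *
st()
```

```text
t 24.4 pos [0.6245 0.1218 0.0576] th -3.46 tilt 0.19 q [ 8.800e-02  3.670e-01  1.010e-01  1.301e+00 -1.000e-03  1.719e+00] F [-6.9 -1.4 15.9] gap 0.043829428470601874
```

It's home at z 0.0576, so I'll release and rise.

Request:
send_rows(
  deltas=[
    [0,0,0,0,0,0,0.85],
    [0,0,0,0,0,0,0.85],
    [0,0,0,0,0,0,0.85],
    [0,0,0,0,0,0,0.85],
    [0,0,0,0,0,-0.03,0.85],
    [0,0,0,0,0,-0.08,1],
    [0,0,0,0,0,-0.13,1],
    [0,0,0,0,0,-0.17,1],
    [0,0,0,0,0,-0.17,1],
  ],
)

```text
time_s: 25.52
eef_pos: [0.6262, 0.1222, 0.2327]
tool_rot: [2.281, 2.148, 0.014]
wrist_force: [0.6, 0.4, -0.4]
finger_gap: 0.0853
```

Run:
```python
from h import *
im,c=wshot("w14"); st()
M={"psu":(.6138,-.0294,YAW),"meter":(.6180,.0379,YAW),"breaker":(.6213,.0873,YAW),"timer":(.6240,.1218,YAW)}
overlay(im,c,M,1.5625,"w14o.png",0,0,512,384,base=.007)
cv2.imwrite("pics/w14z.png",cv2.resize(im[130:370,180:320,::-1],None,fx=2.5,fy=2.5,interpolation=cv2.INTER_CUBIC))
im=capture("scene"); cv2.imwrite("pics/s14.png",cv2.resize(im[130:230,220:360,::-1],None,fx=5.5,fy=5.5,interpolation=cv2.INTER_CUBIC))
```

```text
t 25.575 pos [0.6252 0.1221 0.2297] th -3.46 tilt 0.43 q [ 8.800e-02  3.390e-01  4.090e-01  1.633e+00 -1.000e-03  1.719e+00] F [ 0.   0.1 -0.7] gap 0.08565520067278135
```

View pics/w14o.png

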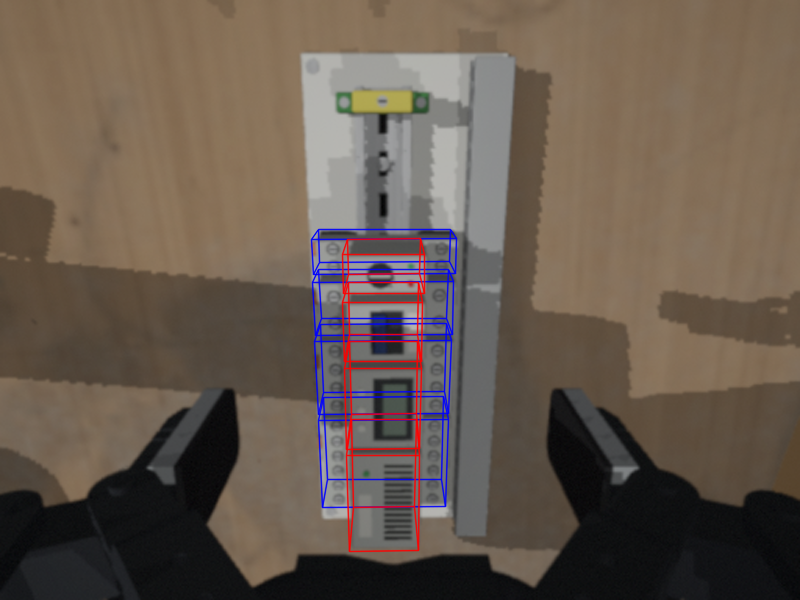

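View pics/w14z.png

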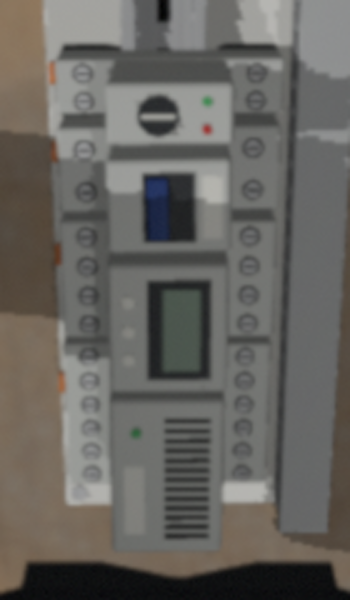

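View pics/s14.png

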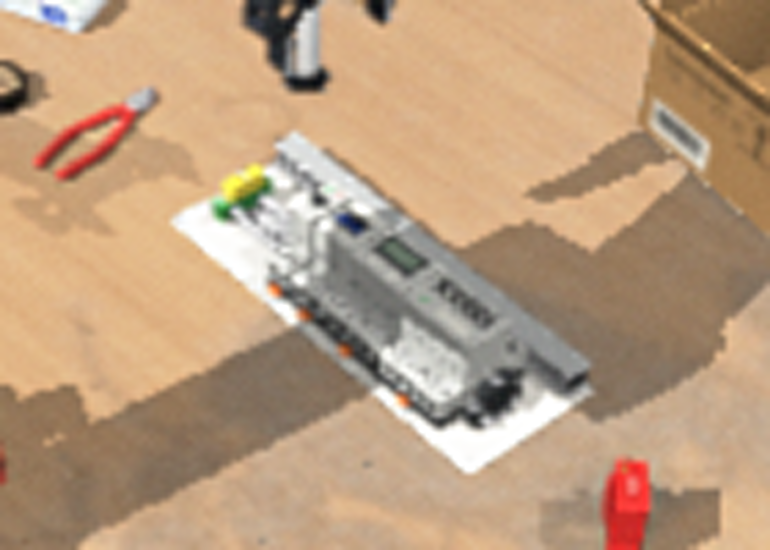

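All four are seated, level and in order. One more look, at the clamp-to-PSU gap from straight above it.

Request:
send_rows(
  deltas=[
    [0,0,0,-0.055,0,0,1],
    [0,0,0,-0.11,-0.003,0,1],
    [0,0,0,-0.165,-0.006,0,1],
    [0,0,0,-0.22,-0.01,0,1],
    [0,0,0,-0.27,-0.015,0,1],
    [0,0,0,-0.27,-0.015,0,1],
    [0,0,0,-0.27,-0.015,0,1],
  ],
)

```text
time_s: 26.5
eef_pos: [0.5921, -0.1462, 0.2255]
tool_rot: [-2.288, -2.152, -0.002]
wrist_force: [0.4, 0.1, -0.3]
finger_gap: 0.0854
```

Run:
```python
from h import *
im,c=wshot("w15"); st()
crop(im,180,60,140,100,5,"w15z.png")
```

```text
t 26.55 pos [ 0.5924 -0.1456  0.226 ] th -3.42 tilt 0.07 q [-3.510e-01  2.700e-01  3.160e-01  1.616e+00  1.000e-03  1.279e+00] F [0.8 0.6 1.1] gap 0.0857864069099485
```

View pics/w15.png

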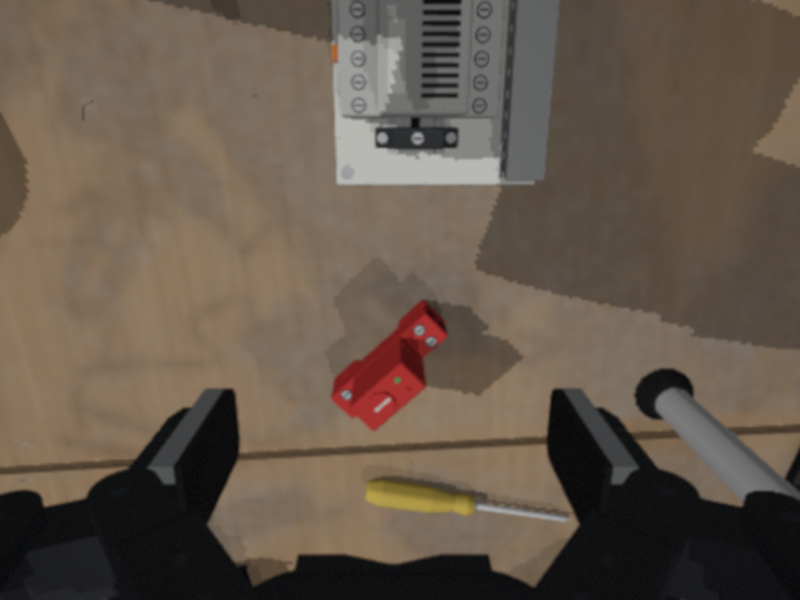

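View pics/w15z.png

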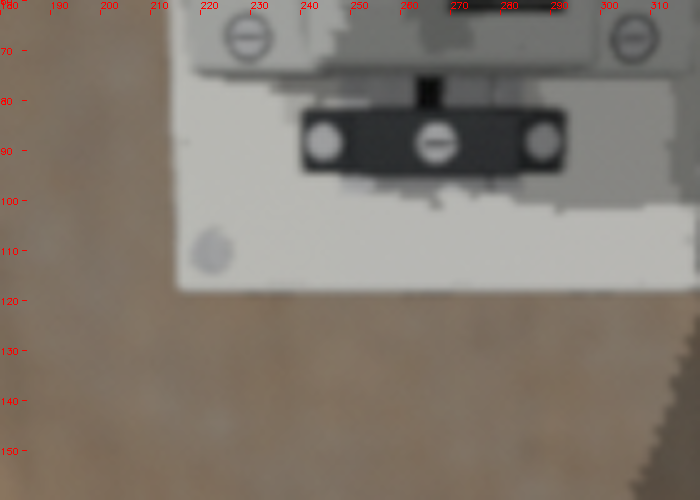

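Run:
```python
from h import *
c=np.load("pics/w15_c.npy",allow_pickle=True).item()
a=pix2w(c,[(265.5,73.5)],.039); a2=pix2w(c,[(265.5,74.8)],.007); cl=pix2w(c,[(266.5,87.8)],.04)
print(a,a2,cl)
for e in (a,a2): print("centre dist", (e[0]-cl[0])[:2]@EY+.036)
```

```text
[[ 0.61098771 -0.06396193  0.039     ]] [[ 0.61223424 -0.06446112  0.007     ]] [[ 0.6112632  -0.07609869  0.04      ]]
centre dist 0.048098537462843594
centre dist 0.04767482490589241
```

The clamp-to-PSU centre distance is about 48 mm against the 54 mm limit. The arm is clear and still, so I'll hand in.

Run:
```python
from h import *
print(bot.close_job()); st()
```

```text
the job is handed in; nothing more can be done
None
the job is handed in; nothing more can be done
```

I fitted all four modules onto the rail in the order asked: power supply next to the clamp, then meter, breaker and timer towards the earth terminal. The job was handed in at about 26.6 s of the 109 s allowed, and no verdict is reported.

- **Height:** each module stopped solidly at its predicted home height, at about 12–16 N. The closing pictures show all four level and in order.
- **Gaps:** the clamp-to-power-supply centre distance measured about 48 mm, a gap of about 6 mm against the 12 mm allowed. I planned this as 4 mm. The gaps between modules are about 4.5 to 5 mm, taken from the placing positions and matching wireframes.
- **Centre line:** the modules match the estimated rail line in the pictures. The wrist and top cameras differed by 1 to 2 mm on where that line is, within the 8 mm allowed.
- **Tools:** the arm never went near the screwdriver or the cutters, and both showed in late pictures. I did not measure their positions again.

No check failed. One first estimate was off: the breaker's pose from the top camera was about 2.5 mm out, which I corrected before gripping.

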